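Tuck the sample strip under the contact flap and hold it down

TASK

On the grey sample fixture, first throw the guard lever round into the green-marked notch. Then put the copper strip on the blue pad and slide its front end straight and centred under the brass flap, without lifting the flap, until the white line on the strip reaches the flap's edge, and press the strip flat so that the sprung bed sinks about half of its travel. Finish while still holding the strip pressed down like that; leave the flask, calculator and tape roll alone.

Things in the scene. Friction and masses are not known exactly. Their poses are not given: they have to be found in the camera images.
- fixture: Grey sample fixture, fixed to the table; place and yaw vary. Origin on the table under the pad's centre line; +x is the way the strip is pushed in (roughly away from the robot), +y the lever's side, z up. Base plate 12 mm thick, x -90 to 80, y -55 to 150 mm. All x, y below in this frame, heights above the table.
- pad_top (a point): Blue pad 128 x 72 x 3 mm on the sprung bed, moving with it; spans x -79 to 49, y -36 to 36 of the fixture, its top 38 mm above the table at rest. This point is the centre of its top, at x -15, y 0.
- bed (a joint): How far the sprung bed with its pad is pressed down, m: 0 at rest, 0.010 at the bottom stop. It starts to sink at about 2 N and then takes 1 N per mm; the strip's own weight hardly moves it.
- flap (a joint): Lift angle of the brass flap, rad: 0 lying in place, grows as its edge is lifted (up to 1.2). A light spring and its weight hold it at 0, where a stop keeps its underside 7 mm above the resting pad.
- flap_lip (a point): Middle of the lower free edge of the brass flap (86 mm wide, 52 mm deep, 4 mm thick): 45 mm high, x 10, y 0 of the fixture; hinge at x 62. Black cheeks 7 mm thick flank it at y -48.5 and 48.5, x 12 to 70, top 53 mm high; a stop wall under it at x 52 ends the way in, 42 mm past this edge.
- guard (a joint): Angle of the guard lever, rad, 0 to 1.6, growing clockwise from above, about a vertical pivot at x -2, y 66 of the fixture. At 0 its handle points to +y and its red blade (82 mm, 8 x 8 mm, 3 mm above the pad) to -y, barring the flap. Notch marks at 0, 0.7 and 1.4 (green: handle nearly to +x, blade beside the pad). Friction holds it where left; 1 to 2 N at the knob moves it.
- guard_knob (a point): Top centre of the upright black round knob on the lever's handle: 20 mm diameter, standing 34 mm above the handle bar, its top 83 mm above the table, 66 mm from the pivot.
- strip: Copper sample strip 130 x 50 x 3 mm, about 0.14 kg, lying flat on the table at first. Origin at the centre of its underside, +x towards the front end, z up. A white line crosses it 30 mm behind the front edge (x 35).
- strip_front (a point): Middle of the strip's front edge, at half its thickness (x 65, z 1.5 of the strip).
- strip_grip (a point): Top centre of the strip's black grip block, 40 mm along the strip, 24 mm across, 30 mm high above the strip; 15 mm behind the strip's middle, its top 33 mm above the strip's underside.
- flask: Steel flask, 68 mm diameter, 240 mm tall, standing; origin at the centre of its underside. Leave alone.
- calculator: Black pocket calculator 150 x 78 x 16 mm lying flat; origin at the centre of its underside. Leave alone.
- tape: Yellow tape roll, 84 mm diameter, 22 mm high, lying flat; origin at the centre of its underside. Leave alone.
Not all that is in view belongs to the job. What is meant by the strip is not pink, and is the smaller of those in its own colour.

How it is judged:
By the outcome, as a careful person would: the job done as asked, in the order asked, and still so for the second after the job is handed in, while the arm keeps its last pose, push and grip.
It also fails if it takes over 51 s, if anything falls off the work surface, if the arm or the gripper's body presses on something with over 40 N, if the wrist force passes 120 N, or if a joint passes its speed limit or range.

ROBOT

A 6-joint arm with a two-finger parallel gripper is mounted at the origin on the work surface. World frame = base frame: x ahead of the robot, y to its left, z up, the work surface at z = 0. Lengths are in m, angles in rad, forces in N, time in s.
With the tool pointing down it reaches from about 0.375 to 0.9 m from the base axis. Payload 3.1 kg.
Tool frame: the origin (TCP) lies on the centre line of the jaws, within the pads' length; the fingertips stand robot.finger_overhang ahead of it and the grasp point (between the pads) lies 2 mm behind it (robot.finger_overhang is the distance from the TCP to the fingertips, in m); z points along the fingers, y is the direction in which the jaws open and shut (so a half turn about z gives the same grasp; the last joint's range is limited). The gripper opens to 87 mm and grips with 3 to 60 N. Pads are 19 mm wide; open, the fingers measure 117 mm over their backs; the gripper's body (75 mm by 190 mm) begins 51 mm behind the grasp point.
Start: joints at [-1.31, 0.527, 1.433, -0, 1.181, -0.178], TCP at [0.266, -0.565, 0.24] pointing down, gripper open.
Joint ranges: [-3.08, 3.08], [-0.75, 2.2], [0.22, 2.44], [-1.43, 4.57], [0, 2.65], [-2.85, 2.85]. Speed limits (rad/s): [2.79, 2.79, 3.14, 3.14, 3.14, 3.14].

INTERFACE

Orientations are given as a unit quaternion [x, y, z, w].
In Python, from rig import robot gives the robot as it stands. The module is installed in compiled form; this text tells all that it offers.
- The arm moves only by the tool step_arm, never from a script. Its arguments are lists of equal length, an entry for each row: "slide": the shift along the tool's x, y, z in mm, a list of three; "twist": the turn about the tool's z in degrees. A call has 1 to 20 rows; each row shifts and turns the commanded pose from where the row before left it, along the tool's axes as they then stand; what a row does not reach is not made up. A row lasts 1/12 s, in which the tool goes at most 41.7 mm and 7.16 degrees, less where a joint would pass 70% of its speed; a pose out of reach is approached as far as the arm can. A call is refused whole if a number of a shift passes 41.7 or a number of a turn 7.16, either way. A call with a gripper value outside its range is refused whole. "jaw" is the finger opening in mm, from 0 to 87, set as the call begins (left out, the last holds). The fingers move at their own pace and stop on an object; "force" is the grip in N (left out, the last holds). Time passes only in rows, so rows that do not move let the fingers close. It gives the time, the measured TCP pose, the force and the opening at its end, in the units of the state.
- robot.get_obs(): the state, without advancing time (a new reading comes with each control period).
- robot.camera(name): name is "side" or "top" or "wrist"; returns a dict with "color" (384x512x3 uint8, blue, green, red), "depth" (384x512 float32, m along the optical axis (not along the pixel's ray), 0 where there is no reading), "camera_matrix" (3x3 intrinsics, pixels), "k1" (the pictures are not rectified: a ray, as slopes to the right and down, at radius r is drawn at 1 + k1 r^2 times it, then the intrinsics apply), "origin" and "orientation" of the camera in the world. Camera axes: x right, y down, z forward; pixel columns grow to the right and rows downward; lengths in m; the calibration is good to about 2 mm. A picture is of the moment at which its call begins.
- robot.hand_in(): hands the job in, once; it reports no verdict.
The state is a dict: "time": time; "q": joint angles; "joint_velocities": joint speeds; "joint_torque": joint torques, N m; "position": TCP position; "tool_rot": TCP orientation; "ft_force": force on the tool from outside, world axes, zero at the start; "moment": the same for the moment, N m; "grip_width": finger opening in m.
Only numpy, scipy, OpenCV 4.12 (cv2) and the standard library are available. Lean on these libraries where they do the work, as an engineer would, in place of code of your own. Each camera call takes 0.05 s, during which the arm holds its last target.

## Working session

There is one attempt and no reset: what is moved stays moved. The work goes in short steps, Python scripts to look and compute and a tool call to move; the robot and the scene stay as the last step left them, time stands still between calls to the robot, and variables do not carry over. Pictures are saved under pics/ and viewed, and the job is handed in when it is done.

Besides the shell and the picture viewer there is one more tool, called after "Request:" as name(argument=value, ...) on one line, values as JSON. step_arm: Moves the arm, as the interface text tells. Its arguments: {"type":"object","properties":{"slide":{"type":"array","items":{"type":"array","items":{"type":"number"}}},"twist":{"type":"array","items":{"type":"number"}},"jaw":{"type":"number"},"force":{"type":"number"}},"required":["slide","twist"]}

```bash
mkdir -p pics; python3 - <<'E'
from rig import robot
import cv2,numpy as np,pickle
d={}
for n in ["side","top","wrist"]:
    c=robot.camera(n); d[n]=c
    cv2.imwrite(f"pics/{n}0.png",c["color"])
    print(n,c["camera_matrix"].tolist(),c["k1"],c["origin"],c["orientation"])
pickle.dump(d,open("c0.pkl","wb"))
o=robot.get_obs(); print(o); print(robot.finger_overhang)
E
```

```text
side [[493.4085188611196, 0.0, 253.8030482069694], [0.0, 493.4085188611196, 204.12876817260928], [0.0, 0.0, 1.0]] -0.2154169640596185 [0.22239957 1.11678821 1.00311224] [-0.1474099   0.89166895 -0.42401368  0.05838838]
top [[468.7299486030394, 0.0, 253.79008561515911], [0.0, 468.7299486030394, 192.73286750293926], [0.0, 0.0, 1.0]] -0.044012576654195903 [0.40200201 0.0071226  1.29825843] [-0.69991343  0.71245083 -0.02998132  0.04044896]
wrist [[299.57650306244665, 0.0, 254.93464921180654], [0.0, 299.57650306244665, 189.1819586015327], [0.0, 0.0, 1.0]] -0.06886078584886991 [ 0.32786765 -0.53632691  0.3836525 ] [ 0.83743222 -0.53166735 -0.06839833  0.10657757]
{'time': 0.15, 'q': array([-1.30949365e+00,  5.28261908e-01,  1.43357260e+00,  2.47177668e-05,
        1.18136927e+00, -1.78483380e-01]), 'joint_velocities': array([-0.00057784, -0.00349029, -0.00421888, -0.0003432 ,  0.0003657 ,
       -0.00059312]), 'joint_torque': array([ 1.00819452e-03, -4.40430307e+01, -1.76842564e+01,  6.33016066e-02,
        5.52115892e-02, -9.05497996e-05]), 'position': array([ 0.26600068, -0.56501097,  0.23880195]), 'tool_rot': array([ 9.75921497e-01,  2.18120571e-01, -2.19284124e-05, -8.05341128e-04]), 'ft_force': array([ 0.04177872, -0.6517755 , -0.04110877]), 'moment': array([-0.03158571,  0.05478451,  0.03585142]), 'grip_width': 0.08680890988248112}
0.017
```

View pics/top0.png

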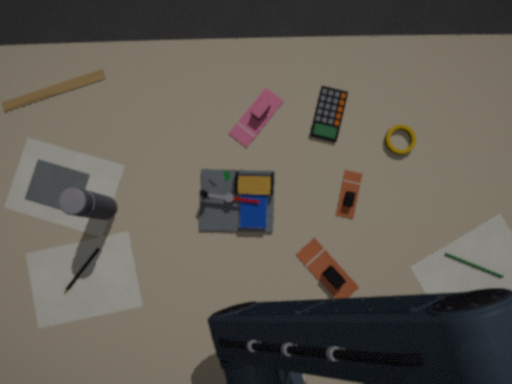

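View pics/side0.png

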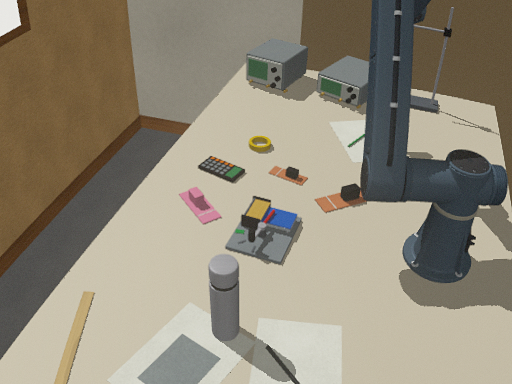

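View pics/wrist0.png

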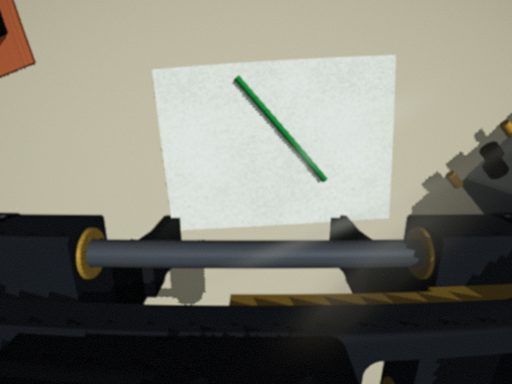

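Candidates for the strip in the top view are pink (257,118), large copper (327,270) and small copper (349,195). By the description it is the small copper one. I'll check it in a crop and measure.

```bash
cat > h.py <<'E'
import numpy as np,cv2,pickle
from scipy.spatial.transform import Rotation as R
def undist(c,uv):
    K=c["camera_matrix"];uv=np.atleast_2d(np.array(uv,float))
    d=np.array([c["k1"],0,0,0,0.])
    return cv2.undistortPoints(uv.reshape(-1,1,2),K,d,None,None).reshape(-1,2) 
def rays(c,uv):
    s=undist(c,uv); r=np.c_[s,np.ones(len(s))]
    return R.from_quat(c["orientation"]).apply(r)
def onplane(c,uv,z):
    r=rays(c,uv);o=np.array(c["origin"]);t=(z-o[2])/r[:,2]
    return o+r*t[:,None]
def proj(c,P):
    p=R.from_quat(c["orientation"]).inv().apply(np.atleast_2d(P)-np.array(c["origin"]))
    s=p[:,:2]/p[:,2:];r2=(s**2).sum(1,keepdims=True);s=s*(1+c["k1"]*r2)
    K=c["camera_matrix"];return s*[K[0,0],K[1,1]]+[K[0,2],K[1,2]]
def tri(c1,uv1,c2,uv2):
    r1=rays(c1,uv1)[0];r2=rays(c2,uv2)[0];o1=np.array(c1["origin"]);o2=np.array(c2["origin"])
    A=np.c_[r1,-r2];t=np.linalg.lstsq(A,o2-o1,rcond=None)[0]
    a=o1+r1*t[0];b=o2+r2*t[1];return (a+b)/2,np.linalg.norm(a-b)
def mask(c,hlo,hhi,slo=80,vlo=40):
    h=cv2.cvtColor(c["color"],cv2.COLOR_BGR2HSV)
    return cv2.inRange(h,(hlo,slo,vlo),(hhi,255,255))
E
python3 - <<'E'
from h import *
d=pickle.load(open("c0.pkl","rb"));c=d["top"];s=d["side"]
a=cv2.resize(c["color"][155:300,190:390],None,fx=4,fy=4,interpolation=cv2.INTER_CUBIC);cv2.imwrite("pics/topcrop.png",a)
a=cv2.resize(s["color"][150:270,210:380],None,fx=4.5,fy=4.5,interpolation=cv2.INTER_CUBIC);cv2.imwrite("pics/sidecrop.png",a)
h=cv2.cvtColor(c["color"],cv2.COLOR_BGR2HSV)
for p in [(349,180),(325,255),(257,213),(255,185),(257,110)]: print(p,h[p[1],p[0]],c["depth"][p[1],p[0]])
m=mask(c,3,14,110,60)
n,l,st,ce=cv2.connectedComponentsWithStats(m)
for i in range(1,n):
    if st[i,4]>40:
        r=cv2.minAreaRect(np.argwhere(l==i)[:,::-1].astype(np.float32));b=cv2.boxPoints(r)
        P=onplane(c,b,0.003);print(st[i],ce[i],np.round(P[:,:2],4).tolist(),[round(float(np.linalg.norm(P[j]-P[j-1])),4) for j in range(4)])
E
```

```text
(349, 180) [  9 103 126] 1.3001417
(325, 255) [ 10 164 121] 1.2848701
(257, 213) [109 215 114] 1.2623116
(255, 185) [ 20 173 127] 1.2558209
(257, 110) [170 107 143] 1.277243
[334  92  13  34 187] [339.79144385 108.62566845] [[0.7206, -0.2011], [0.8162, -0.2262], [0.8119, -0.2431], [0.7163, -0.2178]] [0.0173, 0.0989, 0.0174, 0.0988]
[344 171  18  11 151] [352.22516556 176.0397351 ] [[0.5667, -0.2236], [0.591, -0.2299], [0.5798, -0.2758], [0.5555, -0.2695]] [0.0472, 0.0251, 0.0473, 0.0251]
[336 182  24  37 454] [347.1938326  199.77973568] [[0.4654, -0.1995], [0.5597, -0.2217], [0.5493, -0.2684], [0.4552, -0.2459]] [0.0475, 0.0968, 0.0478, 0.0968]
[297 239  26  25 335] [309.23880597 250.97313433] [[0.3599, -0.0863], [0.405, -0.1374], [0.3773, -0.162], [0.3323, -0.111]] [0.037, 0.0682, 0.0371, 0.0681]
[308 251  50  48 927] [332.04962244 275.85113269] [[0.3259, -0.1157], [0.3705, -0.1679], [0.2677, -0.2565], [0.2236, -0.2043]] [0.1353, 0.0687, 0.1357, 0.0683]
```

View pics/topcrop.png

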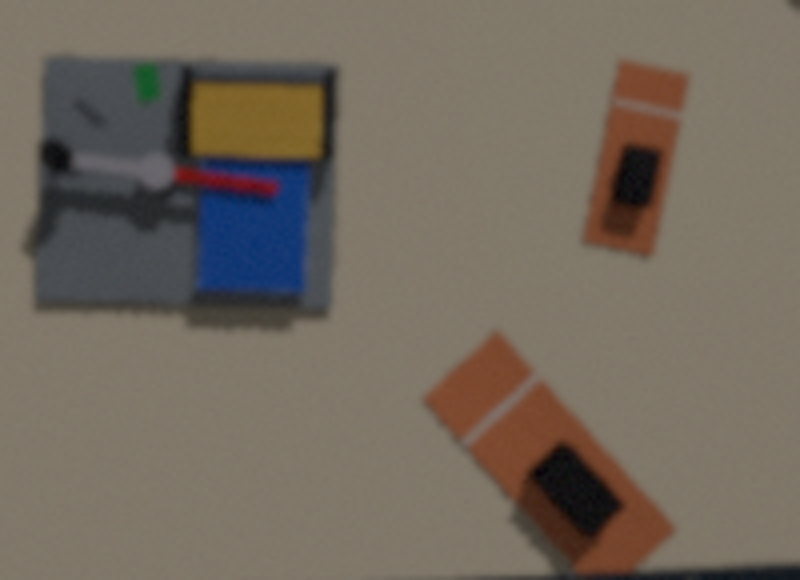

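View pics/sidecrop.png

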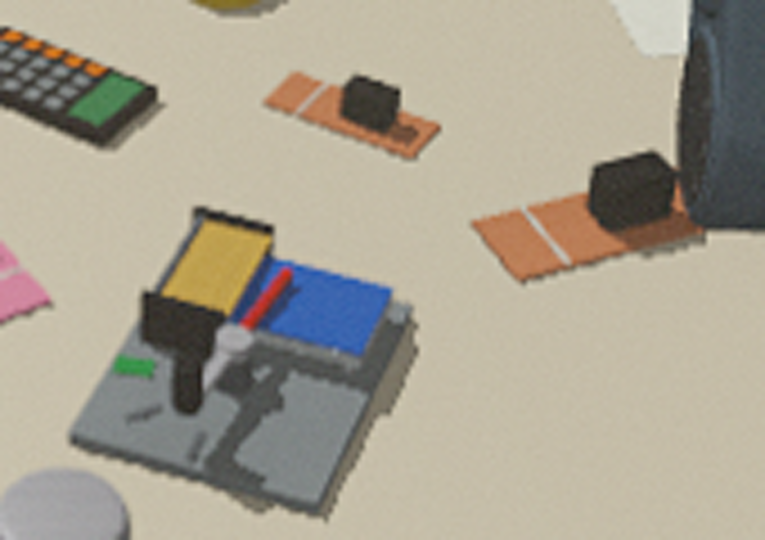

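The crop confirms the small copper strip: about 130 x 48 mm, black grip at crop (637,178), white line at (645,108), front pointing along world +x. Now I fit the fixture from coloured corners.

```bash
cat >> h.py <<'E'
def fit2d(F,W):
    F=np.array(F,float)[:,:2];W=np.array(W,float)[:,:2]
    fm,wm=F.mean(0),W.mean(0);a=F-fm;b=W-wm
    th=np.arctan2((a[:,0]*b[:,1]-a[:,1]*b[:,0]).sum(),(a*b).sum())
    Rm=np.array([[np.cos(th),-np.sin(th)],[np.sin(th),np.cos(th)]])
    t=wm-Rm@fm;return th,t,W-(F@Rm.T+t)
E
python3 - <<'E'
from h import *
d=pickle.load(open("c0.pkl","rb"));c=d["top"]
def cr(x,y):return (190+x/4-.375,155+y/4-.375)
F=[];W=[]
for (x,y),f,z in [((45,58),(80,150),12),((337,68),(80,-55),12),((330,315),(-90,-55),12),((37,308),(-90,150),12),
  ((190,83),(62,43),49),((326,83),(62,-43),49),((324,157),(10,-43),49),((188,155),(10,43),49),((303,292),(-79,-36),38),((198,288),(-79,36),38)]:
    F.append(np.array(f)/1000);W.append(onplane(c,[cr(x,y)],z/1000)[0])
th,t,r=fit2d(F,W);print(np.degrees(th),t);print(np.round(r*1000,1))
for nm,p,z in [("knob",(57,155),.083),("piv",(155,172),.05),("bladetip",(278,188),.045)]:
    w=onplane(c,[cr(*p)],z)[0][:2];Rm=np.array([[np.cos(th),-np.sin(th)],[np.sin(th),np.cos(th)]])
    print(nm,w,np.round((w-t)@Rm*1000,1))
# strip
W=[onplane(c,[cr(*p)],.003)[0] for p in [(620,60),(689,72),(653,256),(584,242)]]
th2,t2,r=fit2d(np.array([(65,25),(65,-25),(-65,-25),(-65,25)])/1000,W);print("strip",np.degrees(th2),t2,np.round(r*1000,1))
print("grip",onplane(c,[cr(637,178)],.033))
# wrist cam relative to tool
w=d["wrist"];T=R.from_quat([9.75921497e-01,2.18120571e-01,0,0]);print("cam in tool",T.inv().apply(np.array(w["origin"])-[0.266,-.565,.2388]),(T.inv()*R.from_quat(w["orientation"])).as_matrix())
E
```

```text
-2.481382663162679 [0.5126473  0.02595081]
[[ 0.4 -1.3]
 [-1.7  0.9]
 [-2.2  2. ]
 [-2.9 -2.2]
 [-1.6  2.4]
 [ 0.4 -3.1]
 [ 2.4 -3. ]
 [ 1.7  2.1]
 [ 1.4  1.9]
 [ 2.2  0.3]]
knob [0.52439544 0.15446277] [  6.2 128.9]
piv [0.51507177 0.09280652] [-0.5 66.9]
bladetip [0.50324046 0.01073303] [ -8.7 -15.6]
strip -12.993633950674393 [ 0.5235709  -0.23811549] [[-0.8 -0.7]
 [ 1.1  0.2]
 [ 0.2  1. ]
 [-0.5 -0.5]]
grip [[ 0.50652142 -0.23216343  0.033     ]]
cam in tool [ 0.06818795  0.00039462 -0.1448525 ] [[-4.79662708e-04 -9.67926550e-01 -2.51232886e-01]
 [ 9.99999128e-01 -1.55185102e-04 -1.31135105e-03]
 [ 1.23030390e-03 -2.51233296e-01  9.67925781e-01]]
```

```bash
cat >> h.py <<'E'
def yawof(q): 
    x=R.from_quat(q).apply([1,0,0]);return np.degrees(np.arctan2(x[1],x[0]))
def plan(p0,y0,p1,y1,step=40,rot=7):
    "rows: twist spread evenly, shift even in world; tool down"
    p0=np.array(p0);p1=np.array(p1);dy=(y1-y0+180)%360-180
    n=max(1,int(np.ceil(np.linalg.norm(p1-p0)*1000/step)),int(np.ceil(abs(dy)/rot)))
    cur=p0.copy();y=y0;S=[];Tw=[]
    for i in range(n):
        tgt=p0+(p1-p0)*(i+1)/n;a=np.radians(y);d=(tgt-cur)*1000
        s=np.round([d[0]*np.cos(a)+d[1]*np.sin(a), d[0]*np.sin(a)-d[1]*np.cos(a), -d[2]],1 if step<10 else 0)
        tw=round(-(y0+dy*(i+1)/n-y),1 if step<10 or True else 0)
        S.append(s.tolist());Tw.append(tw)
        cur=cur+np.array([s[0]*np.cos(a)+s[1]*np.sin(a),s[0]*np.sin(a)-s[1]*np.cos(a),-s[2]])/1000;y-=tw
    print(n,"rows\n",S,"\n",Tw,"\nend",cur,y)
E
python3 - <<'E'
from h import *
plan([.266,-.565,.24],25.2,[.515,.06,.25],81)
E
```

```text
17 rows
 [[29.0, -27.0, -1.0], [30.0, -25.0, -0.0], [32.0, -24.0, -1.0], [33.0, -22.0, -0.0], [34.0, -19.0, -1.0], [36.0, -18.0, -1.0], [36.0, -16.0, -0.0], [37.0, -13.0, -1.0], [38.0, -12.0, -0.0], [39.0, -9.0, -1.0], [39.0, -7.0, -0.0], [39.0, -5.0, -1.0], [39.0, -2.0, -1.0], [40.0, -1.0, -0.0], [40.0, 2.0, -1.0], [39.0, 5.0, -0.0], [39.0, 6.0, -1.0]] 
 [-3.3, -3.3, -3.2, -3.3, -3.3, -3.3, -3.3, -3.3, -3.2, -3.3, -3.3, -3.3, -3.3, -3.3, -3.2, -3.3, -3.3] 
end [0.51502719 0.06003438 0.25      ] 80.99999999999997
```

Request:
step_arm(slide=[[29, -27, -1], [30, -25, 0], [32, -24, -1], [33, -22, 0], [34, -19, -1], [36, -18, -1], [36, -16, 0], [37, -13, -1], [38, -12, 0], [39, -9, -1], [39, -7, 0], [39, -5, -1], [39, -2, -1], [40, -1, 0], [40, 2, -1], [39, 5, 0], [39, 6, -1], [0, 0, 0], [0, 0, 0]], twist=[-3.3, -3.3, -3.2, -3.3, -3.3, -3.3, -3.3, -3.3, -3.2, -3.3, -3.3, -3.3, -3.3, -3.3, -3.2, -3.3, -3.3, 0, 0], jaw=50)

```text
time: 1.73
position: [0.5153, 0.0615, 0.2493]
tool_rot: [0.759, 0.651, -0.0, -0.0]
ft_force: [-0.6, -0.5, 0.5]
grip_width: 0.0498
```

```bash
cat >> h.py <<'E'
def snap(name,tag):
    from rig import robot
    c=robot.camera(name);pickle.dump(c,open(f"{name}_{tag}.pkl","wb"));cv2.imwrite(f"pics/{name}_{tag}.png",c["color"]);return c
def obs():
    from rig import robot
    o=robot.get_obs();print("t",round(o["time"],2),"p",np.round(o["position"],4),"yaw",round(float(yawof(o["tool_rot"])),2),"F",np.round(o["ft_force"],2),"g",round(float(o["grip_width"]),4));return o
E
python3 - <<'E'
from h import *
snap("wrist","1");snap("top","1");o=obs()
E
```

```text
t 1.83 p [0.5146 0.0592 0.2492] yaw 81.0 F [-0.71 -0.23 -0.7 ] g 0.0502
```

View pics/wrist_1.png

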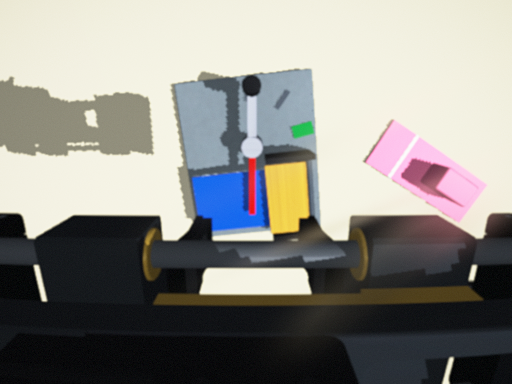

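The wrist view shows the knob at (251,85), hub (251,147), green mark (302,129), blade tip (252,213). Refining positions from a crop.

```bash
python3 - <<'E'
from h import *
c=pickle.load(open("wrist_1.pkl","rb"))
a=cv2.resize(c["color"][60:250,165:330],None,fx=3.5,fy=3.1,interpolation=cv2.INTER_CUBIC)
a=cv2.resize(c["color"][60:240,165:330],None,fx=3.3,fy=3.3,interpolation=cv2.INTER_CUBIC);cv2.imwrite("pics/w1c.png",a)
g=cv2.cvtColor(c["color"],cv2.COLOR_BGR2GRAY)
m=((g<45).astype(np.uint8));m[:72]=0;m[100:]=0;m[:,:235]=0;m[:,265:]=0
M=cv2.moments(m,True);print(M["m00"],M["m10"]/M["m00"],M["m01"]/M["m00"])
uv=(M["m10"]/M["m00"],M["m01"]/M["m00"]);print(onplane(c,[uv],.083))
for n,h in [("blue",(100,125,120,50)),("brass",(15,30,120,60)),("green",(45,80,100,50))]:
    m=mask(c,*h);k,l,st,ce=cv2.connectedComponentsWithStats(m);i=1+np.argmax(st[1:,4]);print(n,st[i],ce[i])
E
```

```text
261.0 250.904214559387 85.28735632183908
[[0.5255811  0.15459227 0.083     ]]
blue [ 191  170   78   61 3488] [229.67345183 200.41399083]
brass [ 154  286  328   19 3675] [331.13197279 297.33659864]
green [291 121  23  18 274] [302.18248175 129.37226277]
```

View pics/w1c.png

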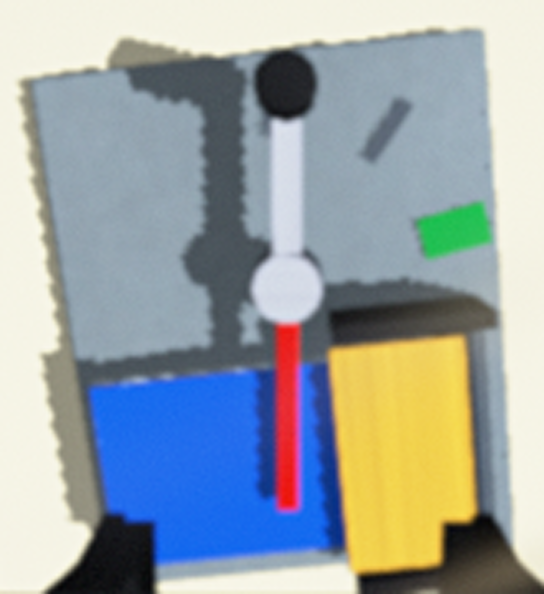

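```bash
python3 - <<'E'
from h import *
c=pickle.load(open("wrist_1.pkl","rb"))
def cr(x,y):return (165+(x+.5)/3.3-.5,60+(y+.5)/3.3-.5)
F=[];W=[]
for (x,y),f,z in [((33,78),(-90,150),12),((483,30),(80,150),12),((329,350),(10,43),49),((464,336),(62,43),49),((352,571),(10,-43),49),((90,387),(-79,36),38),((288,288),(-2,66),52)]:
    F.append(np.array(f)/1000);W.append(onplane(c,[cr(x,y)],z/1000)[0])
th,t,r=fit2d(F,W);print(np.degrees(th),t);print(np.round(r*1000,1))
Rm=np.array([[np.cos(th),-np.sin(th)],[np.sin(th),np.cos(th)]])
k=np.array([.5256,.1546]);print("knob fix",(k-t)@Rm*1000)
for g in [0,.1,1.4]: print(g,t+Rm@[-.002+.066*np.sin(g),.066+.066*np.cos(g)])
print("pivot",t+Rm@[-.002,.066])
print("green",(onplane(c,[(302.2,129.4)],.012)[0][:2]-t)@Rm*1000)
E
```

```text
-2.8913424984752956 [0.51439341 0.02396537]
[[ 1.8 -0.7]
 [-1.4 -1. ]
 [ 0.6 -0.2]
 [-3.5  0.2]
 [ 1.3  1.2]
 [ 0.6  0.2]
 [ 0.5  0.4]]
knob fix [  4.60284815 131.03361226]
0 [0.5190543  0.15589822]
0.1 [0.52561829 0.15523655]
1.4 [0.58124787 0.09790505]
pivot [0.51572513 0.08998224]
green [62.94974171 77.43387013]
```

Request:
step_arm(slide=[[32, -2, 0], [32, -1, 0], [31, -1, 0], [0, 0, 40], [0, 0, 40], [0, 0, 40], [0, 0, 30], [0, 0, 24], [0, 0, 0], [0, 0, 0]], twist=[0, 0, 0, 0, 0, 0, 0, 0, 0, 0])

```text
time: 2.67
position: [0.5253, 0.1523, 0.0747]
tool_rot: [0.761, 0.648, -0.001, -0.001]
ft_force: [0.7, 0.2, -0.1]
grip_width: 0.0501
```

```bash
python3 - <<'E'
from h import *
obs();c=snap("wrist","2");s=snap("side","2")
a=np.hstack([cv2.resize(c["color"][60:380],(400,300)),cv2.resize(s["color"][180:280,200:333],(400,300))]);cv2.imwrite("pics/j2.png",a)
E
```

```text
t 2.67 p [0.5253 0.1523 0.0747] yaw 80.84 F [ 0.7   0.23 -0.05] g 0.0501
```

View pics/j2.png

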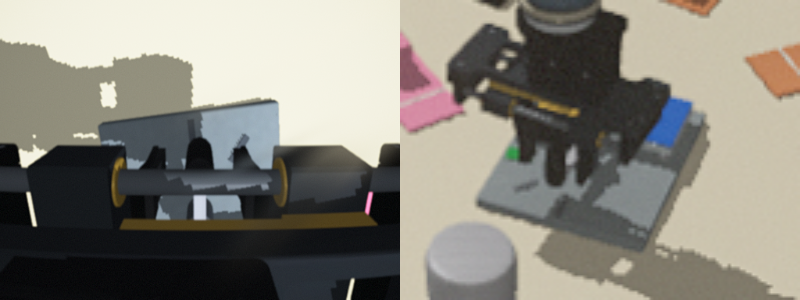

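Request:
step_arm(slide=[[0, 0, 0], [0, 0, 0], [0, 0, 0], [0, 0, 0], [0, 0, 0], [0, 0, 0], [-0.46, 7.78, 0], [-0.46, 7.78, 0], [-0.46, 7.78, 0], [-0.46, 7.78, 0], [-0.46, 7.78, 0], [-0.46, 7.78, 0], [-0.46, 7.78, 0], [-0.46, 7.78, 0], [-0.46, 7.78, 0]], twist=[0, 0, 0, 0, 0, 0, 6.77, 6.77, 6.77, 6.77, 6.77, 6.77, 6.77, 6.77, 6.77], jaw=0, force=10)

```text
time: 4.02
position: [0.5766, 0.112, 0.0759]
tool_rot: [0.985, 0.171, -0.001, -0.001]
ft_force: [-3.2, 2.2, 5.9]
grip_width: 0.0195
```

Request:
step_arm(slide=[[-0.46, 7.78, 0], [-0.46, 7.78, 0], [0, 0, 0], [0, 0, 0], [0, 0, 0]], twist=[6.77, 6.77, 0, 0, 0])

```text
time: 4.43
position: [0.5801, 0.0965, 0.0758]
tool_rot: [0.998, 0.058, -0.001, -0.0]
ft_force: [-3.2, -1.3, 5.9]
grip_width: 0.0194
```

```bash
python3 - <<'E'
from h import *
o=obs();p=o["position"][:2];th=np.radians(-2.9);Rm=np.array([[np.cos(th),-np.sin(th)],[np.sin(th),np.cos(th)]])
f=(p-[.5144,.0240])@Rm*1000;print(f,np.arctan2(f[0]+2,f[1]-66))
E
```

```text
t 4.43 p [0.5801 0.0965 0.0758] yaw 6.61 F [-3.17 -1.31  5.92] g 0.0194
[61.95845005 75.731023  ] 1.419808255151934
```

Request:
step_arm(slide=[[0, 0, 0], [0, 0, 0], [0, 0, 0], [0, 0, 0], [0, 0, -25], [0, 0, -40], [-5, 0, -40], [-40, 0, -35], [-40, 0, -20], [0, 0, 0]], twist=[0, 0, 0, 0, 0, 0, 0, 0, 0, 0], jaw=42)

```text
time: 5.27
position: [0.5024, 0.0883, 0.2296]
tool_rot: [0.998, 0.058, -0.001, 0.0]
ft_force: [-0.3, 0.4, -1.4]
grip_width: 0.0422
```

```bash
python3 - <<'E'
from h import *
o=obs();c=snap("wrist","3")
cv2.imwrite("pics/w3.png",cv2.resize(c["color"],(768,576)))
E
```

```text
t 5.27 p [0.5024 0.0883 0.2296] yaw 6.6 F [-0.34  0.38 -1.43] g 0.0422
```

View pics/w3.png

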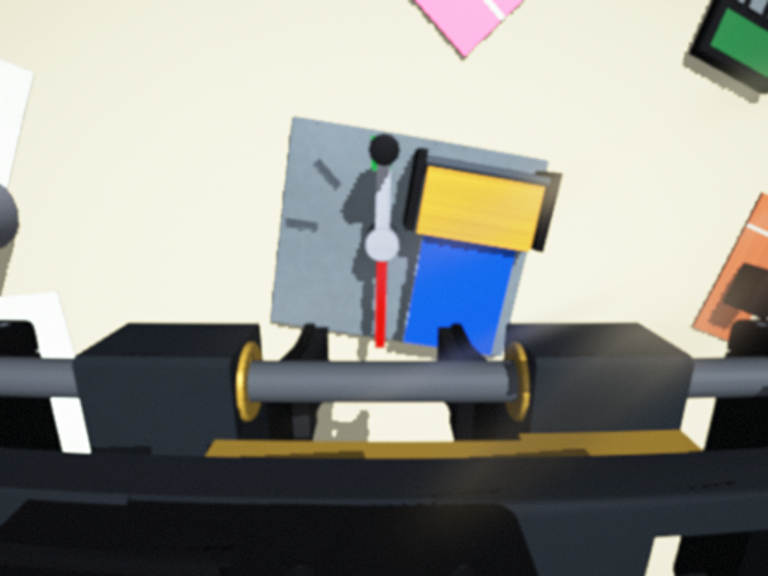

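The lever now points at the green mark: knob (385,150) over green, hub (382,244), blade beside the pad. I'll refit from this view.

```bash
python3 - <<'E'
from h import *
c=pickle.load(open("wrist_3.pkl","rb"))
a=cv2.resize(c["color"][70:250,175:385],None,fx=3.8,fy=3.8,interpolation=cv2.INTER_CUBIC)[:600];cv2.imwrite("pics/w3c.png",a)
E
```

```text
(no output)
```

View pics/w3c.png

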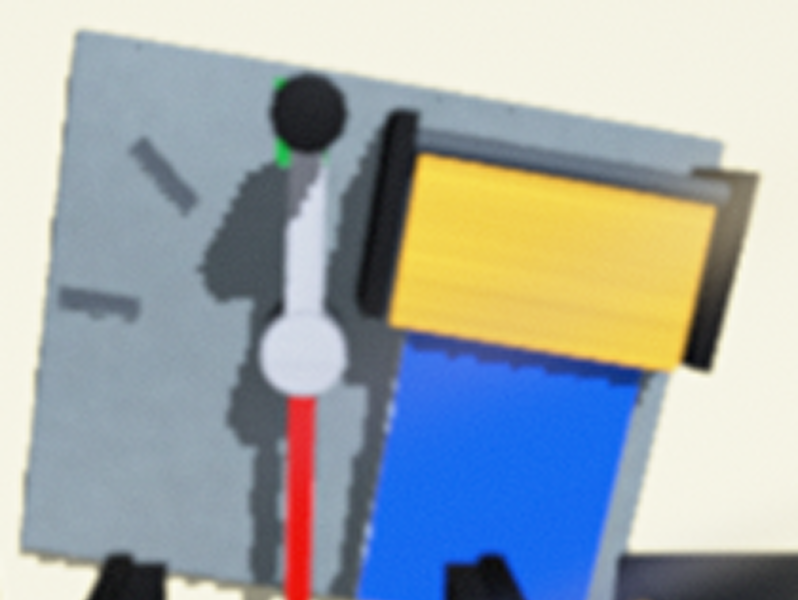

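```bash
python3 - <<'E'
from h import *
c=pickle.load(open("wrist_3.pkl","rb"))
def cr(x,y):return (175+(x+.5)/3.8-.5,70+(y+.5)/3.8-.5)
F=[];W=[]
for (x,y),f,z in [((78,32),(80,150),12),((721,142),(80,-55),12),((22,550),(-90,150),12),((390,325),(10,43),49),((683,371),(10,-43),49),((302,353),(-2,66),52)]:
    F.append(np.array(f)/1000);W.append(onplane(c,[cr(x,y)],z/1000)[0])
th,t,r=fit2d(F,W);print(np.degrees(th),t);print(np.round(r*1000,1))
Rm=np.array([[np.cos(th),-np.sin(th)],[np.sin(th),np.cos(th)]])
f=(onplane(c,[cr(309,112)],.083)[0][:2]-t)@Rm*1000
print("knob",f,np.arctan2(f[0]+2,f[1]-66), "lip mid",(np.array(W[3])+W[4])/2)
a=onplane(c,[cr(301,410),cr(299,590)],.049);d=(a[0]-a[1])[:2]@Rm;print("blade angle",np.arctan2(d[0],d[1]))
for x in (400,404): pass
a=onplane(c,[cr(402,350),cr(362,585)],.038);print("pad left edge in fix",(a[:,:2]-t)@Rm*1000)
a=onplane(c,[cr(637,385),cr(592,585)],.038);print("pad right edge in fix",(a[:,:2]-t)@Rm*1000)
E
```

```text
-2.378201208358591 [0.51481937 0.02342003]
[[-1.  -1.6]
 [-1.5  2.5]
 [ 1.  -1. ]
 [ 0.3  0.1]
 [ 0.5 -1. ]
 [ 0.8  0.9]]
knob [63.72418627 75.26784854] 1.4307087296120211 lip mid [0.52519666 0.02257904 0.049     ]
blade angle 1.426453544096475
pad left edge in fix [[  1.98005515  37.2172479 ]
 [-73.62527437  36.44614702]]
pad right edge in fix [[  2.69262368 -35.0258157 ]
 [-62.47865427 -35.62415061]]
```

```bash
python3 - <<'E'
from h import *
plan([.5024,.0883,.2296],6.6,[.45,-.22,.22],-13)
E
```

```text
8 rows
 [[-11.0, 38.0, 1.0], [-9.0, 37.0, 1.0], [-8.0, 39.0, 2.0], [-6.0, 38.0, 1.0], [-4.0, 39.0, 1.0], [-3.0, 39.0, 1.0], [-1.0, 39.0, 1.0], [0.0, 39.0, 2.0]] 
 [2.4, 2.5, 2.4, 2.5, 2.4, 2.5, 2.4, 2.5] 
end [ 0.44971663 -0.21947027  0.2196    ] -13.000000000000002
```

Request:
step_arm(slide=[[-11, 38, 1], [-9, 37, 1], [-8, 39, 2], [-6, 38, 1], [-4, 39, 1], [-3, 39, 1], [-1, 39, 1], [0, 39, 2], [0, 0, 0], [0, 0, 0]], twist=[2.4, 2.5, 2.4, 2.5, 2.4, 2.5, 2.4, 2.5, 0, 0], jaw=50)

```text
time: 6.15
position: [0.4554, -0.2224, 0.2158]
tool_rot: [0.993, -0.116, 0.0, -0.0]
ft_force: [0.2, 0.2, -0.3]
grip_width: 0.0497
```

```bash
python3 - <<'E'
from h import *
o=obs();c=snap("wrist","4")
cv2.imwrite("pics/w4c.png",cv2.resize(c["color"][60:250,150:400],None,fx=3.1,fy=3.1,interpolation=cv2.INTER_CUBIC))
E
```

```text
t 6.15 p [ 0.4554 -0.2224  0.2158] yaw -13.31 F [ 0.24  0.18 -0.3 ] g 0.0497
```

View pics/w4c.png

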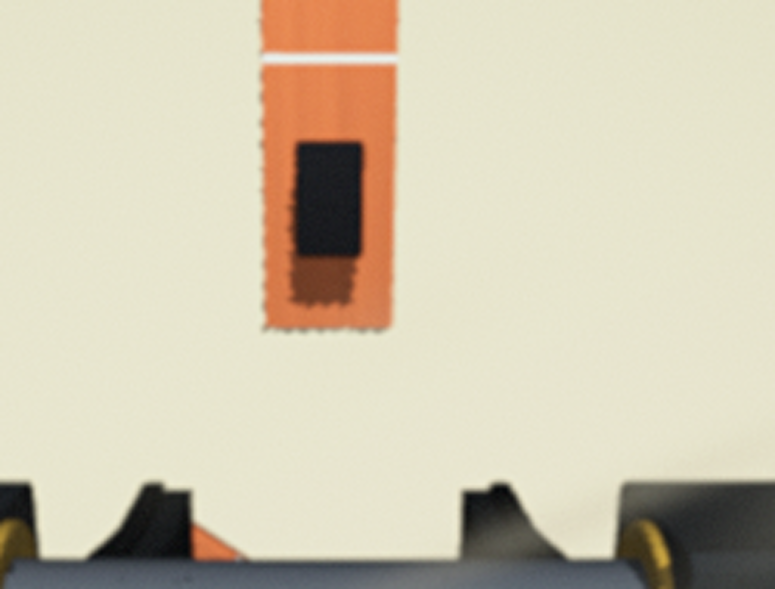

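```bash
python3 - <<'E'
from h import *
c=pickle.load(open("wrist_4.pkl","rb"))
def cr(x,y):return (150+(x+.5)/3.1-.5,60+(y+.5)/3.1-.5)
W=[onplane(c,[cr(*p)],.003)[0] for p in [(262,59),(398,59),(392,328),(266,328)]]
th,t,r=fit2d(np.array([(35,25),(35,-25),(-65,-25),(-65,25)])/1000,W);print("strip",np.degrees(th),t,np.round(r*1000,1))
W=[onplane(c,[cr(*p)],.033)[0] for p in [(298,142),(362,142),(360,256),(297,256)]]
th2,t2,r=fit2d(np.array([(20,12),(20,-12),(-20,-12),(-20,12)])/1000,W);print("block",np.degrees(th2),t2,np.round(r*1000,1))
print("block from strip",t+.015*np.array([-np.cos(th),-np.sin(th)]))
plan([.4554,-.2224,.2158],-13.3,list(t2)+[.2158],np.degrees(th),step=35)
E
```

```text
strip -13.471491727422734 [ 0.52332998 -0.24014899] [[-0.1 -0.1]
 [ 0.1  0. ]
 [ 0.1  0.4]
 [-0.2 -0.4]]
block -13.874213978405407 [ 0.50908422 -0.23654969] [[-0.9 -0.9]
 [-0.2  1.1]
 [ 0.9  0.8]
 [ 0.2 -1. ]]
block from strip [ 0.50874269 -0.23665457]
2 rows
 [[28.0, 1.0, -0.0], [28.0, 0.0, -0.0]] 
 [np.float64(0.1), np.float64(0.1)] 
end [ 0.50965668 -0.23630351  0.2158    ] -13.5
```

Request:
step_arm(slide=[[28, 1, 0], [27, 0.5, 0], [0, 0, 40], [0, 0, 40], [0, 0, 40], [0, 0, 35], [0, 0, 25], [0, 0, 0], [0, 0, 0]], twist=[0.2, 0, 0, 0, 0, 0, 0, 0, 0])

```text
time: 6.95
position: [0.5079, -0.2315, 0.0354]
tool_rot: [0.993, -0.114, -0.002, -0.001]
ft_force: [-0.9, -0.5, 0.2]
grip_width: 0.0505
```

```bash
python3 - <<'E'
from h import *
o=obs()
E
```

```text
t 6.95 p [ 0.5079 -0.2315  0.0354] yaw -13.13 F [-0.92 -0.51  0.24] g 0.0505
```

Request:
step_arm(slide=[[0, 0, 0], [0, 0, 0], [0, 0, 0]], twist=[0, 0, 0])

```text
time: 7.2
position: [0.5097, -0.2343, 0.0387]
tool_rot: [0.993, -0.115, 0.002, 0.001]
ft_force: [0.1, -0.6, -0.0]
grip_width: 0.0498
```

Request:
step_arm(slide=[[0, 2, 8], [0, 0, 4], [0, 0, 0], [0, 0, 0], [0, 0, 0]], twist=[0.3, 0, 0, 0, 0])

```text
time: 7.62
position: [0.5077, -0.2358, 0.0245]
tool_rot: [0.993, -0.118, -0.0, -0.0]
ft_force: [0.8, 0.9, -0.5]
grip_width: 0.0502
```

```bash
python3 - <<'E'
from h import *
o=obs();c=snap("wrist","5");o=obs()
cv2.imwrite("pics/w5.png",c["color"])
E
```

```text
t 7.62 p [ 0.5077 -0.2358  0.0245] yaw -13.58 F [ 0.79  0.93 -0.55] g 0.0502
t 7.67 p [ 0.5078 -0.2358  0.0246] yaw -13.58 F [-0.52 -0.58 -0.32] g 0.0503
```

View pics/w5.png

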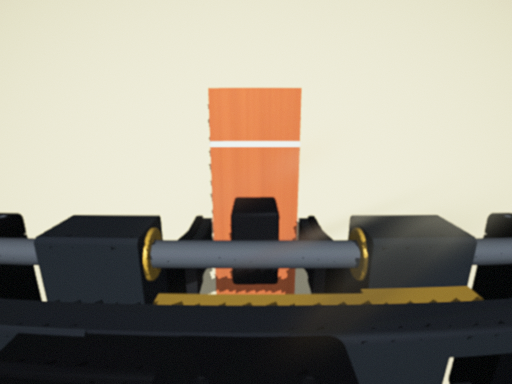

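Request:
step_arm(slide=[[0, 0, 0], [0, 0, 0], [0, 0, 0], [0, 0, 0], [0, 0, 0], [0, 0, -5], [0, 0, -15], [0, 0, -25], [0, 0, -30], [0, 0, -25], [0, 0, 0], [0, 0, 0]], twist=[0, 0, 0, 0, 0, 0, 0, 0, 0, 0, 0, 0], jaw=0, force=35)

```text
time: 8.67
position: [0.5086, -0.2362, 0.1262]
tool_rot: [0.993, -0.118, 0.002, 0.001]
ft_force: [-0.3, -0.6, -1.9]
grip_width: 0.0236
```

```bash
python3 - <<'E'
from h import *
o=obs();c=snap("wrist","6");o=obs()
cv2.imwrite("pics/w6.png",c["color"])
plan(o["position"],yawof(o["tool_rot"]),[.425,.0274,.13],-2.5,step=30)
E
```

```text
t 8.67 p [ 0.5086 -0.2362  0.1262] yaw -13.57 F [-0.26 -0.55 -1.85] g 0.0236
t 8.72 p [ 0.5076 -0.2355  0.1248] yaw -13.57 F [-0.25  0.04 -1.  ] g 0.0236
10 rows
 [[-14.0, -24.0, -1.0], [-14.0, -24.0, -0.0], [-13.0, -24.0, -1.0], [-13.0, -24.0, -0.0], [-12.0, -25.0, -1.0], [-12.0, -25.0, -0.0], [-12.0, -25.0, -1.0], [-11.0, -25.0, -0.0], [-10.0, -25.0, -1.0], [-10.0, -26.0, -0.0]] 
 [np.float64(-1.1), np.float64(-1.1), np.float64(-1.1), np.float64(-1.1), np.float64(-1.1), np.float64(-1.1), np.float64(-1.1), np.float64(-1.2), np.float64(-1.1), np.float64(-1.1)] 
end [0.42479674 0.02720673 0.12981983] -2.4675509196111634
```

View pics/w6.png

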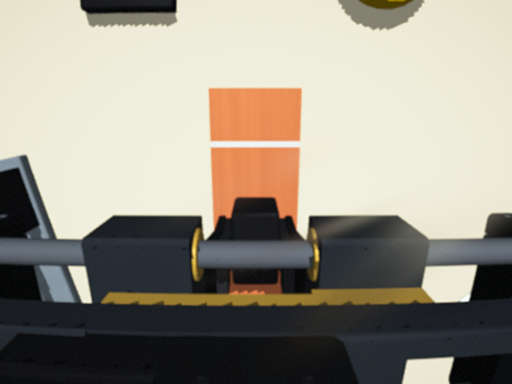

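Request:
step_arm(slide=[[-14, -24, -1], [-14, -24, 0], [-13, -24, -1], [-13, -24, 0], [-12, -25, -1], [-12, -25, 0], [-12, -25, -1], [-11, -25, 0], [-10, -25, -1], [-10, -26, 0], [0, 0, 0], [0, 0, 0], [0, 0, 0], [0, 0, 0]], twist=[-1.1, -1.1, -1.1, -1.1, -1.1, -1.1, -1.1, -1.2, -1.1, -1.1, 0, 0, 0, 0])

```text
time: 9.88
position: [0.4256, 0.0263, 0.1291]
tool_rot: [1.0, -0.022, -0.0, 0.0]
ft_force: [1.1, -0.0, -1.7]
grip_width: 0.0238
```

```bash
python3 - <<'E'
from h import *
o=obs();c=snap("wrist","7");o=obs()
cv2.imwrite("pics/w7c.png",cv2.resize(c["color"][40:240,140:400],None,fx=3,fy=3,interpolation=cv2.INTER_CUBIC))
E
```

```text
t 9.88 p [0.4256 0.0263 0.1291] yaw -2.53 F [ 1.08 -0.   -1.69] g 0.0238
t 9.93 p [0.4257 0.0261 0.1293] yaw -2.55 F [ 0.62 -0.3  -0.64] g 0.0238
```

View pics/w7c.png

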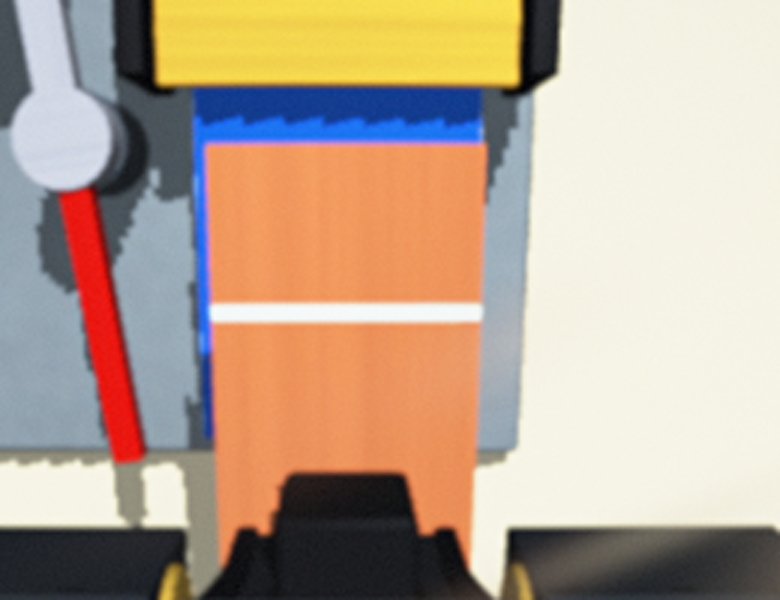

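```bash
python3 - <<'E'
from h import *
c=pickle.load(open("wrist_7.pkl","rb"))
def cr(x,y):return (140+(x+.5)/3-.5,40+(y+.5)/3-.5)
g=lambda a,z:onplane(c,[cr(*p) for p in a],z)
L=g([(155,86),(522,84)],.047);v=L[0]-L[1];print("lip",L[:,:2],"mid",L.mean(0),"width",np.linalg.norm(v),"yaw",np.degrees(np.arctan2(-v[0],v[1])))
z=.1077
S=g([(206,143),(486,143)],z);v=S[0]-S[1];print("front",S[:,:2],S.mean(0),np.linalg.norm(v),np.degrees(np.arctan2(-v[0],v[1])))
S2=g([(210,313),(482,313)],z);v=S2[0]-S2[1];print("line",S2.mean(0),np.linalg.norm(v))
d=S.mean(0)-S2.mean(0);print("strip yaw by axis",np.degrees(np.arctan2(d[1],d[0])),np.linalg.norm(d))
# plate right edge, red..., flap sides
E=g([(533,120),(518,445)],.012);d=E[0]-E[1];print("plate right edge yaw",np.degrees(np.arctan2(d[1],d[0])))
E=g([(155,10),(155,80)],.049);d=E[0]-E[1];print("flap left yaw",np.degrees(np.arctan2(d[1],d[0])))
E=g([(521,10),(521,80)],.049);d=E[0]-E[1];print("flap right yaw",np.degrees(np.arctan2(d[1],d[0])))
E=g([(194,100),(212,436)],.038);d=E[0]-E[1];print("pad left yaw",np.degrees(np.arctan2(d[1],d[0])))
E=g([(482,100),(481,140)],.038);print(E)
print("tool",np.degrees(0),R.from_quat(c["orientation"]).apply([0,-1,0]))
E
```

```text
lip [[ 0.52663236  0.06702408]
 [ 0.52313164 -0.02076412]] mid [0.524882   0.02312998 0.047     ] width 0.08785797112277795 yaw -2.2835618390648813
front [[ 0.50777389  0.04696822]
 [ 0.50555869 -0.00264239]] [0.50666629 0.02216291 0.1077    ] 0.04966003794205781 -2.556665737838
line [0.47656293 0.02350674 0.1077    ] 0.05022004168189211
strip yaw by axis -2.5560114487000782 0.030133343218786465
plate right edge yaw -2.64595680258661
flap left yaw -4.806915857153736
flap right yaw -0.49347185393595205
pad left yaw -1.4813612867173593
[[ 0.52082413 -0.0124521   0.038     ]
 [ 0.51120424 -0.01206019  0.038     ]]
tool 0.0 [ 0.96688275 -0.04329652 -0.25152167]
```

Request:
step_arm(slide=[[0, -1.6, 20], [0, 0, 25], [0, 0, 12], [0, 0, 5], [0, 0, 0], [0, 0, 0], [0, 0, 0]], twist=[0, 0, 0, 0, 0, 0, 0])

```text
time: 10.52
position: [0.4258, 0.0282, 0.0682]
tool_rot: [1.0, -0.022, 0.001, 0.0]
ft_force: [0.5, 0.0, -1.4]
grip_width: 0.0238
```

```bash
python3 - <<'E'
from h import *
o=obs();c=snap("wrist","8");o=obs();s=snap("side","8");o=obs()
cv2.imwrite("pics/w8c.png",cv2.resize(c["color"][40:240,140:400],None,fx=3,fy=3,interpolation=cv2.INTER_CUBIC))
E
```

```text
t 10.52 p [0.4258 0.0282 0.0682] yaw -2.51 F [ 0.53  0.05 -1.38] g 0.0238
t 10.57 p [0.4259 0.0283 0.0684] yaw -2.49 F [ 0.27 -0.29 -0.98] g 0.0234
t 10.62 p [0.4258 0.0284 0.0684] yaw -2.48 F [-0.58 -0.66 -0.91] g 0.0237
```

View pics/w8c.png

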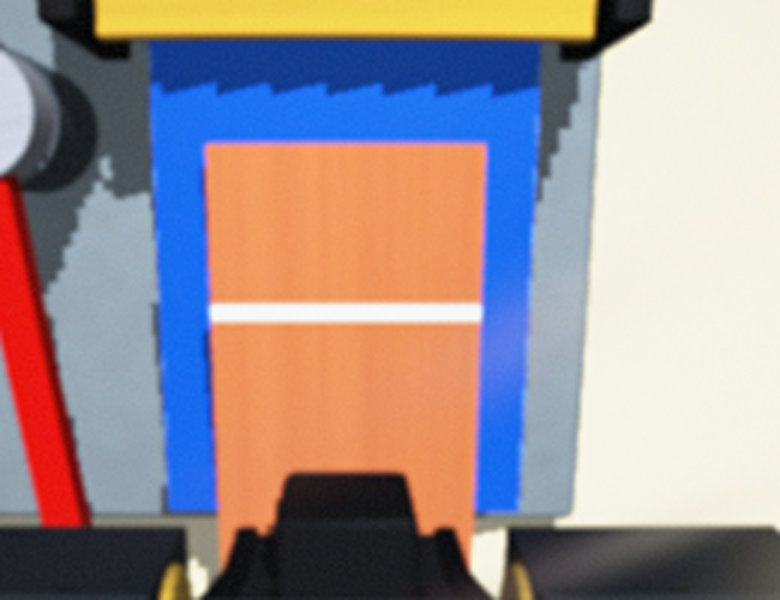

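Strip is centred over the pad: strip edge columns 206–486 (mid 346), flap 96–597 (mid 346.5), and edges parallel. Lowering to light contact.

Request:
step_arm(slide=[[0, 0, 3], [0, 0, 2.5], [0, 0, 0], [0, 0, 0], [0, 0, 0]], twist=[0, 0, 0, 0, 0])

```text
time: 11.03
position: [0.4256, 0.0286, 0.0623]
tool_rot: [1.0, -0.022, 0.001, 0.0]
ft_force: [0.7, -0.6, 1.2]
grip_width: 0.0232
```

Request:
step_arm(slide=[[0, 0, 1], [0, 0, 0], [0, 0, 0]], twist=[0, 0, 0])

```text
time: 11.28
position: [0.4256, 0.0285, 0.0612]
tool_rot: [1.0, -0.022, 0.0, 0.0]
ft_force: [0.7, 0.4, 2.2]
grip_width: 0.0238
```

```bash
python3 - <<'E'
from h import *
o=obs();c=snap("wrist","9");o=obs();s=snap("side","9");o=obs()
cv2.imwrite("pics/w9c.png",np.hstack([cv2.resize(c["color"][40:240,140:400],(390,300),interpolation=cv2.INTER_CUBIC),cv2.resize(s["color"][180:280,220:350],(390,300),interpolation=cv2.INTER_CUBIC)]))
E
```

```text
t 11.28 p [0.4256 0.0285 0.0612] yaw -2.47 F [0.74 0.37 2.2 ] g 0.0238
t 11.33 p [0.4256 0.0285 0.0612] yaw -2.47 F [ 0.68 -0.1   1.8 ] g 0.0239
t 11.38 p [0.4255 0.0285 0.0612] yaw -2.47 F [0.57 0.3  2.1 ] g 0.0236
```

View pics/w9c.png

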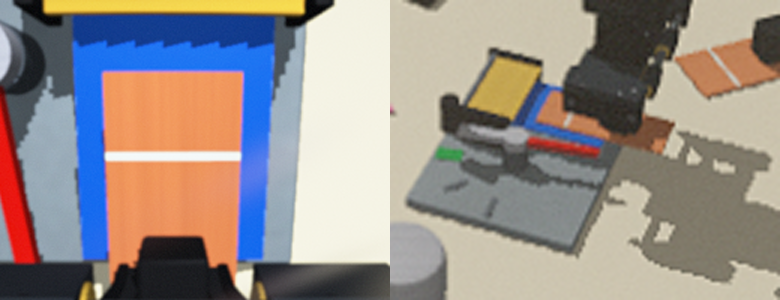

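```bash
python3 - <<'E'
from h import *
c=pickle.load(open("wrist_9.pkl","rb"))
cv2.imwrite("pics/w9d.png",cv2.resize(c["color"][35:160,150:375],None,fx=3.5,fy=3.5,interpolation=cv2.INTER_CUBIC))
E
```

```text
(no output)
```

View pics/w9d.png

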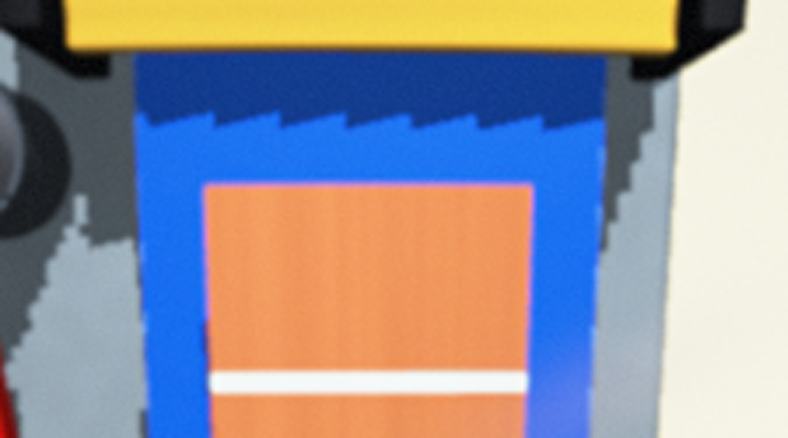

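```bash
cat >> h.py <<'E'
def lipline(c,u0,u1,v0,v1,z=.045,zs=.0396):
    "brass lower edge and white line: sub-pixel per column, in world"
    img=c["color"].astype(float);B=img[...,0];Rr=img[...,2]
    pts=[]
    for u in range(u0,u1):
        col=(Rr[v0:v1,u]-B[v0:v1,u]);  # brass high, blue/black low
        k=np.where((col[:-1]>40)&(col[1:]<=40))[0]
        if len(k): k=k[0];pts.append((u,v0+k+(col[k]-40)/(col[k]-col[k+1])))
    W=onplane(c,pts,z)[:,:2]
    p=np.polyfit(W[:,1],W[:,0],1);r=np.abs(np.polyval(p,W[:,1])-W[:,0]);g=r<3*np.median(r)+1e-4;p=np.polyfit(W[g,1],W[g,0],1)
    return p,np.degrees(np.arctan(-p[0])) ,len(pts),W
E
python3 - <<'E'
from h import *
for n,z in (("7",0),("8",0),("9",0)):
    c=pickle.load(open(f"wrist_{n}.pkl","rb"))
    v={"7":(45,75),"8":(40,60),"9":(40,60)}[n];u={"7":(195,310),"8":(175,335),"9":(175,335)}[n]
    for zz in (.045,.049):
        p,yaw,k,W=lipline(c,u[0],u[1],v[0],v[1],zz);print(n,zz,"x at y=.0231",np.polyval(p,.0231),"yaw",yaw,k)
c=pickle.load(open("wrist_9.pkl","rb"))
def cr(x,y):return (150+(x+.5)/3.5-.5,35+(y+.5)/3.5-.5)
g=lambda a,z:onplane(c,[cr(*p) for p in a],z)
S=g([(203,184),(532,184)],.0396);print("front",S.mean(0),np.linalg.norm(S[0]-S[1]))
S=g([(209,382),(528,382)],.0396);print("line c",S.mean(0));S=g([(209,371),(528,371)],.0396);print("line front edge",S.mean(0))
E
```

```text
7 0.045 x at y=.0231 0.5247956959775931 yaw -2.703442289504577 115
7 0.049 x at y=.0231 0.5242570286997464 yaw -2.703442289504175 115
8 0.045 x at y=.0231 0.5248780700699384 yaw -2.725499502615668 160
8 0.049 x at y=.0231 0.5241384965398128 yaw -2.7157581021754256 160
9 0.045 x at y=.0231 0.5249025099263452 yaw -2.7105747001484715 160
9 0.049 x at y=.0231 0.5241269120580749 yaw -2.710574700148655 160
front [0.50674994 0.02472249 0.0396    ] 0.05009780609414217
line c [0.47664694 0.02588448 0.0396    ]
line front edge [0.47837933 0.02580881 0.0396    ]
```

Request:
step_arm(slide=[[3, 0.6, 0], [4, 0, 0], [4, 0, 0], [4, 0, 0], [4, 0, 0], [4, 0, 0], [4, 0, 0], [0, 0, 0], [0, 0, 0]], twist=[0.2, 0, 0, 0, 0, 0, 0, 0, 0])

```text
time: 12.13
position: [0.4536, 0.0266, 0.0612]
tool_rot: [1.0, -0.023, 0.001, 0.0]
ft_force: [0.9, 1.0, 1.7]
grip_width: 0.0238
```

```bash
python3 - <<'E'
from h import *
o=obs();c=snap("wrist","10");s=snap("side","10");o=obs()
cv2.imwrite("pics/w10c.png",np.hstack([cv2.resize(c["color"][40:240,140:400],(390,300),interpolation=cv2.INTER_CUBIC),cv2.resize(s["color"][180:280,220:350],(390,300),interpolation=cv2.INTER_CUBIC)]))
E
```

```text
t 12.13 p [0.4536 0.0266 0.0612] yaw -2.68 F [0.94 0.99 1.72] g 0.0238
t 12.23 p [0.4535 0.0266 0.0613] yaw -2.68 F [1.91 0.4  2.79] g 0.0239
```

View pics/w10c.png

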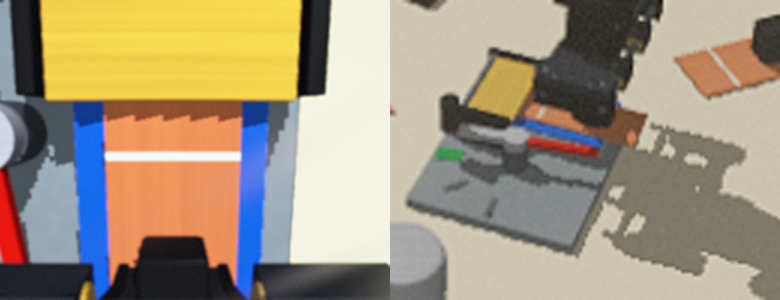

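The front has gone under the flap with no lift (flap still flat) and about equal blue margins (75–105 left, 241–268 right). About 20 mm remain.

Request:
step_arm(slide=[[4, 0, 0], [4, 0, 0], [4, 0, 0], [4, 0, 0], [3, 0, 0], [0, 0, 0], [0, 0, 0], [0, 0, 0]], twist=[0, 0, 0, 0, 0, 0, 0, 0])

```text
time: 12.9
position: [0.4722, 0.0257, 0.0613]
tool_rot: [1.0, -0.023, 0.001, 0.0]
ft_force: [0.5, 0.5, 2.1]
grip_width: 0.0236
```

```bash
python3 - <<'E'
from h import *
o=obs();c=snap("wrist","11");s=snap("side","11");o=obs()
cv2.imwrite("pics/w11c.png",cv2.resize(c["color"][80:200,150:375],None,fx=3.5,fy=3.5,interpolation=cv2.INTER_CUBIC))
E
```

```text
t 12.9 p [0.4722 0.0257 0.0613] yaw -2.68 F [0.55 0.53 2.13] g 0.0236
t 13.0 p [0.4722 0.0257 0.0613] yaw -2.68 F [1.92 0.67 1.6 ] g 0.024
```

View pics/w11c.png

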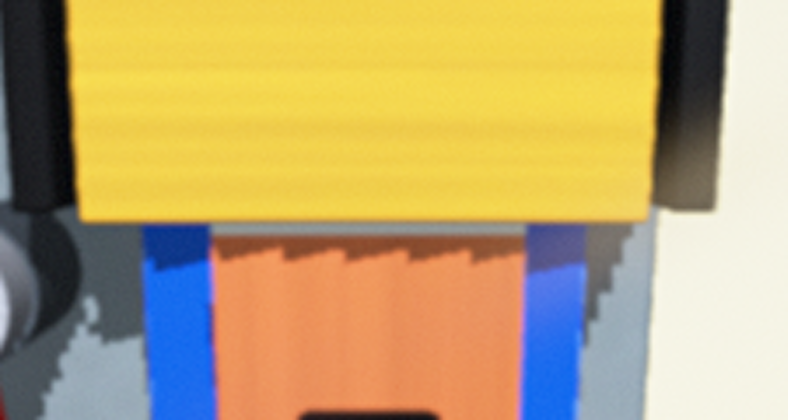

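```bash
python3 - <<'E'
from h import *
c=pickle.load(open("wrist_11.pkl","rb"))
def cr(x,y):return (150+(x+.5)/3.5-.5,80+(y+.5)/3.5-.5)
g=lambda a,z:onplane(c,[cr(*p) for p in a],z)
print("white back",g([(212,236),(525,236)],.0396).mean(0))
print("lip(z.049)",g([(80,221),(650,221)],.049),g([(80,221),(650,221)],.049).mean(0))
print("strip at lip",g([(211,225),(527,225)],.0396).mean(0), "pad at lip",g([(144,230),(585,230)],.0366).mean(0))
p,yaw,k,W=lipline(c,180,205,130,155,.049);print(p,yaw,np.polyval(p,.0231))
p,yaw,k,W=lipline(c,305,330,130,155,.049);print(p,yaw,np.polyval(p,.0231))
E
```

```text
white back [0.52144848 0.02296419 0.0396    ]
lip(z.049) [[ 0.52687841  0.06604673  0.049     ]
 [ 0.52282746 -0.01937748  0.049     ]] [0.52485294 0.02333462 0.049     ]
strip at lip [0.5231866  0.02280231 0.0396    ] pad at lip [0.52214895 0.02358028 0.0366    ]
[0.02568264 0.52457776] -1.4711835564876081 0.5251710284671175
[0.07393101 0.52353334] -4.228242473858672 0.5252411511061056
```

Request:
step_arm(slide=[[1.7, -0.4, 0], [0, 0, 0], [0, 0, 1], [0, 0, 1], [0, 0, 1], [0, 0, 0.6], [0, 0, 0], [0, 0, 0], [0, 0, 0], [0, 0, 0]], twist=[0, 0, 0, 0, 0, 0, 0, 0, 0, 0])

```text
time: 13.83
position: [0.4727, 0.0261, 0.0577]
tool_rot: [1.0, -0.023, -0.0, 0.0]
ft_force: [-1.7, -0.3, 5.7]
grip_width: 0.0236
```

```bash
python3 - <<'E'
from h import *
from rig import robot
o=obs();c=snap("wrist","12");s=snap("side","12");o=obs();t=snap("top","12")
F=[]
for i in range(6): robot.camera("top");F.append(robot.get_obs()["ft_force"])
print(np.mean(F,0));obs()
cv2.imwrite("pics/w12c.png",cv2.resize(c["color"][80:200,150:375],None,fx=3.5,fy=3.5,interpolation=cv2.INTER_CUBIC))
cv2.imwrite("pics/s12c.png",cv2.resize(s["color"][180:280,220:350],None,fx=6,fy=6,interpolation=cv2.INTER_CUBIC))
def cr(x,y):return (150+(x+.5)/3.5-.5,80+(y+.5)/3.5-.5)
E
```

```text
t 13.83 p [0.4727 0.0261 0.0577] yaw -2.67 F [-1.74 -0.34  5.71] g 0.0236
t 13.93 p [0.4727 0.0261 0.0577] yaw -2.67 F [-1.92 -1.44  5.69] g 0.0237
[-1.14819993 -1.16502363  5.63833241]
t 14.28 p [0.4726 0.0261 0.0577] yaw -2.66 F [-1.01 -1.36  4.97] g 0.0235
```

View pics/w12c.png

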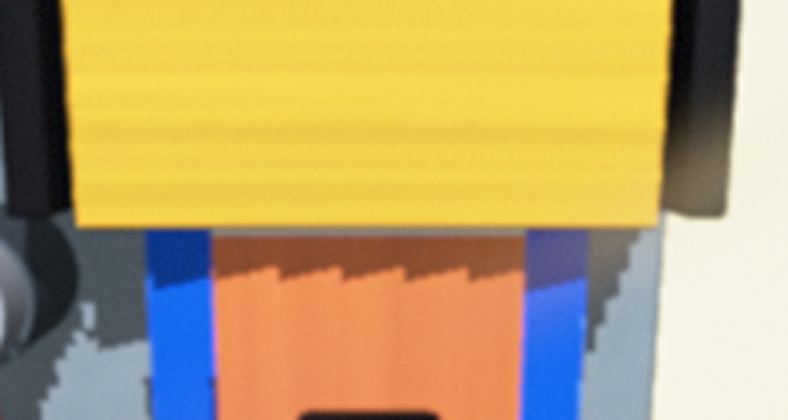

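View pics/s12c.png

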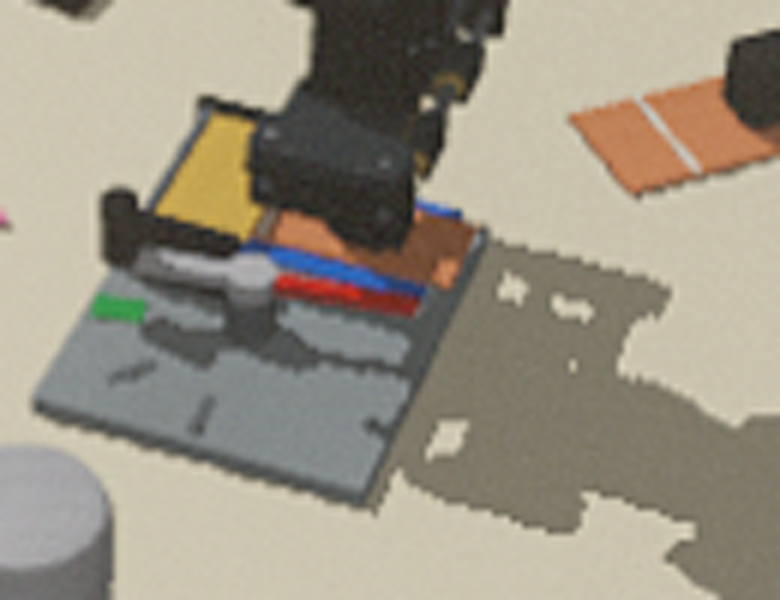

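```bash
python3 - <<'E'
from h import *
c=pickle.load(open("wrist_12.pkl","rb"))
def cr(x,y):return (150+(x+.5)/3.5-.5,80+(y+.5)/3.5-.5)
g=lambda a,z:onplane(c,[cr(*p) for p in a],z)
print("white back",g([(212,237.5),(525,237.5)],.036).mean(0))
L=g([(77,228),(659,228)],.049);print("lip(z.049)",L,L.mean(0))
print("strip at lip",g([(213,232),(525,232)],.036).mean(0), "pad at lip",g([(146,235),(587,235)],.033).mean(0))
o=np.array(c["origin"]);print(o)
print("rest force calc: contact z .0626 -> sink",.0626-.0577)
E
```

```text
white back [0.52163933 0.0233777  0.036     ]
lip(z.049) [[ 0.5266344   0.06596571  0.049     ]
 [ 0.52261528 -0.01934004  0.049     ]] [0.52462484 0.02331284 0.049     ]
strip at lip [0.52250707 0.02325719 0.036     ] pad at lip [0.52174709 0.02369648 0.033     ]
[0.54096269 0.02252344 0.20261551]
rest force calc: contact z .0626 -> sink 0.004900000000000002
```

Sink is about 4.9 mm, centring within 0.5 mm. The line's centre is still about 1.4 mm short of the flap edge, so I nudge it forward.

Request:
step_arm(slide=[[0.7, 0, 0], [0.7, 0, 0], [0.6, 0, 0], [0, 0, 0], [0, 0, 0], [0, 0, 0], [0, 0, 0]], twist=[0, 0, 0, 0, 0, 0, 0])

```text
time: 14.87
position: [0.473, 0.0262, 0.0574]
tool_rot: [1.0, -0.023, -0.002, -0.0]
ft_force: [-3.4, -0.2, 6.1]
grip_width: 0.0235
```

```bash
python3 - <<'E'
from h import *
from rig import robot
o=obs();c=snap("wrist","13");F=[]
for i in range(4): robot.camera("top");F.append(robot.get_obs()["ft_force"])
print(np.mean(F,0));obs()
cv2.imwrite("pics/w13c.png",cv2.resize(c["color"][80:200,150:375],None,fx=3.5,fy=3.5,interpolation=cv2.INTER_CUBIC))
E
```

```text
t 14.87 p [0.473  0.0262 0.0574] yaw -2.66 F [-3.42 -0.2   6.07] g 0.0235
[-3.84178845 -1.08128542  6.26062268]
t 15.12 p [0.473  0.0262 0.0574] yaw -2.66 F [-3.55 -1.34  6.05] g 0.0236
```

View pics/w13c.png

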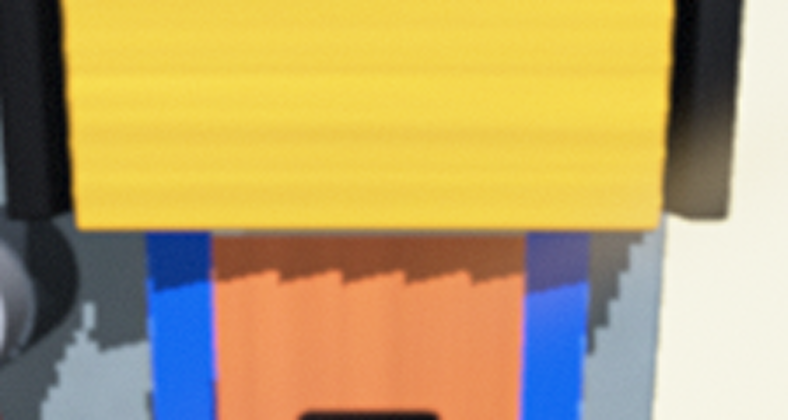

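Request:
step_arm(slide=[[-0.7, 0, -2], [-0.7, 0, -2], [0, 0, -1.2], [0, 0, 0], [0, 0, 0], [0, 0, 0]], twist=[0, 0, 0, 0, 0, 0])

```text
time: 15.62
position: [0.4738, 0.0262, 0.0626]
tool_rot: [1.0, -0.023, 0.0, -0.0]
ft_force: [0.4, 0.0, 0.5]
grip_width: 0.024
```

Request:
step_arm(slide=[[0.4, 0, 0], [0, 0, 0], [0, 0, 1.2], [0, 0, 1.3], [0, 0, 1.3], [0, 0, 1.2], [0, 0, 0], [0, 0, 0], [0, 0, 0], [0, 0, 0]], twist=[0, 0, 0, 0, 0, 0, 0, 0, 0, 0])

```text
time: 16.45
position: [0.4738, 0.0262, 0.0579]
tool_rot: [1.0, -0.023, 0.0, -0.0]
ft_force: [-0.9, 1.1, 5.6]
grip_width: 0.0239
```

```bash
python3 - <<'E'
from h import *
from rig import robot
o=obs();c=snap("wrist","14");F=[]
for i in range(4): robot.camera("top");F.append(robot.get_obs()["ft_force"])
print(np.mean(F,0));obs()
cv2.imwrite("pics/w14c.png",cv2.resize(c["color"][80:200,150:375],None,fx=3.5,fy=3.5,interpolation=cv2.INTER_CUBIC))
s=snap("side","14");cv2.imwrite("pics/s14.png",s["color"])
E
```

```text
t 16.45 p [0.4738 0.0262 0.0579] yaw -2.67 F [-0.88  1.12  5.62] g 0.0239
[-0.76822178  0.56119976  5.26012916]
t 16.7 p [0.4739 0.0262 0.058 ] yaw -2.68 F [-0.48 -0.15  5.1 ] g 0.0237
```

View pics/w14c.png

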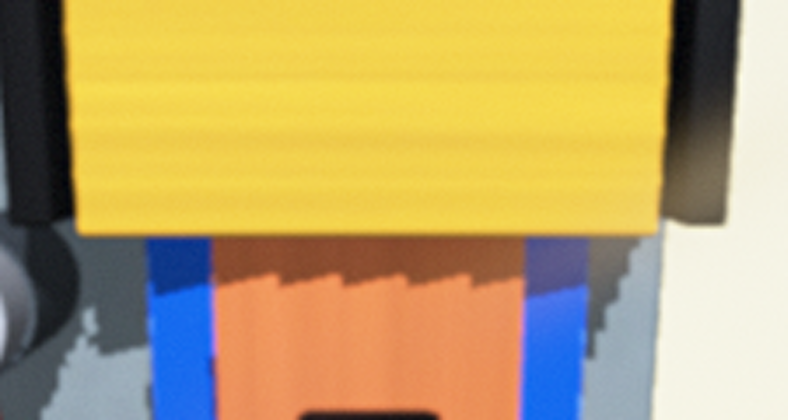

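Request:
step_arm(slide=[[0, 0, 0.5], [0, 0, 0], [0, 0, 0], [0, 0, 0], [0, 0, 0], [0, 0, 0]], twist=[0, 0, 0, 0, 0, 0])

```text
time: 17.25
position: [0.4738, 0.0262, 0.0575]
tool_rot: [1.0, -0.023, 0.0, -0.0]
ft_force: [-1.1, 1.0, 5.9]
grip_width: 0.0238
```

```bash
python3 - <<'E'
from h import *
from rig import robot
o=obs();F=[]
for i in range(10): c=robot.camera("wrist");F.append(robot.get_obs()["ft_force"])
print(np.mean(F,0));obs()
# depth: pad strip at both sides of strip vs rest picture
from h import *
def hgt(c,m):
    v,u=np.where(m&(c["depth"]>0));r=rays(c,np.c_[u,v].astype(float))
    s=undist(c,np.c_[u,v].astype(float));P=R.from_quat(c["orientation"]).apply(np.c_[s,np.ones(len(s))]*c["depth"][v,u][:,None])+np.array(c["origin"])
    return np.median(P[:,2])*1000,len(u)
for n in ("8","9","14",None):
    cc=c if n is None else pickle.load(open(f"wrist_{n}.pkl","rb"))
    mb=cv2.erode(mask(cc,100,125,150,80),np.ones((3,3)))>0; mb[205:]=False
    my=cv2.erode(mask(cc,20,32,120,120),np.ones((3,3)))>0; my[160:]=False
    mc=cv2.erode(mask(cc,5,16,100,100),np.ones((3,3)))>0; mc[195:]=False
    print(n,"pad",hgt(cc,mb),"flap",hgt(cc,my),"strip",hgt(cc,mc))
cv2.imwrite("pics/w15.png",c["color"])
s=snap("side","15");cv2.imwrite("pics/s15.png",s["color"])
E
```

```text
t 17.25 p [0.4738 0.0262 0.0575] yaw -2.67 F [-1.15  0.98  5.89] g 0.0238
[-0.80805768  0.56444021  5.87738204]
t 17.75 p [0.4738 0.0262 0.0575] yaw -2.67 F [-1.18 -0.05  5.61] g 0.0236
8 pad (np.float64(37.836615526331386), 7075) flap (np.float64(48.77253904577486), 8499) strip (np.float64(46.433349834842346), 8268)
9 pad (np.float64(36.49172777659501), 8185) flap (np.float64(48.75382249541774), 8347) strip (np.float64(39.50926691169973), 8238)
14 pad (np.float64(33.127617107477775), 1429) flap (np.float64(48.76002536269601), 16682) strip (np.float64(36.12854945444338), 3856)
None pad (np.float64(32.68826009598863), 1432) flap (np.float64(48.75627326949766), 16770) strip (np.float64(35.68318376762336), 3843)
```

View pics/w15.png

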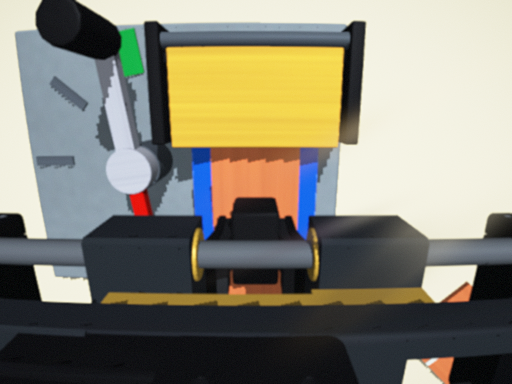

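View pics/s15.png

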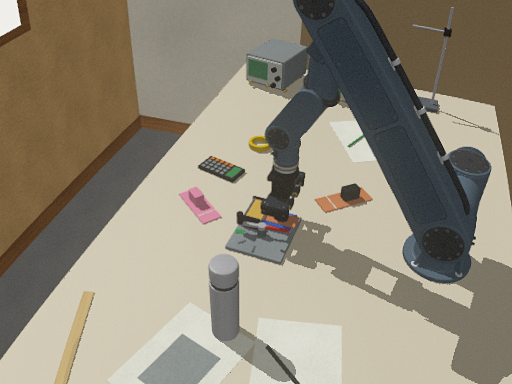

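Depth gives a pad sink of 5.15 mm with the flap height unchanged, the line is at the flap's edge, and the lever is in the green notch. Handing in.

```bash
python3 - <<'E'
from rig import robot
robot.hand_in();print(robot.get_obs()["time"])
E
```

```text
the job is handed in; nothing more can be done
the job is handed in; nothing more can be done
```

The job is done and handed in at about 18 s, with the gripper still holding the strip pressed down. The order was as asked: guard lever into the green notch first, then the small copper strip laid on the pad, slid in under the flap and pressed.

**Last checks**
- **Lever:** it measured about 1.42–1.43 rad against the 1.4 notch. I took this just after moving it; the last pictures still show it at the green mark.
- **Strip alignment:** lateral offset was about 0.5 mm or less, and yaw was within about 0.2° of the flap.
- **White line:** its centre is at the flap's edge, with about 0.1–0.2 mm left to go by my numbers. Calibration is only good to about 2 mm. This rests mostly on the tool position, because the line is now hidden under the flap.
- **Flap:** its height was unchanged at 48.8 mm, so it was not lifted.
- **Bed sink:** the camera depth and tool height both give about 5.1 mm of the 10 mm travel. The force, about 7 N, agrees.
- **Other objects:** I did not go near the flask, calculator or tape roll.

**What went wrong:** the strip first stuck about 1.4 mm short of the line, and nudging it while pressed barely moved it. I raised it until the bed was unloaded, shifted it forward and pressed again.

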